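Level the sprung setting plate with a spirit level

ROBOT

A 7-joint arm with a two-finger parallel gripper is mounted at the origin on a cart in front of the work surface, level with it; the furniture and walls round the work are solid. World frame = base frame: x ahead of the robot, y to its left, z up, the work surface at z = 0. Lengths are in m, angles in rad, forces in N, time in s.
With the tool pointing down it reaches from about 0.425 to 0.875 m from the base axis. Payload 9.9 kg.
Tool frame: the origin (TCP) lies midway between the tips of the shut fingers; the grasp point (between the pads) lies 19 mm behind it; z points along the fingers, y is the line along which they close (so a half turn about z gives the same grasp; the last joint's range is limited). The gripper opens to 85 mm and grips with 20 to 120 N. Pads are 22 mm wide; open, the fingers measure 114 mm over their backs; the gripper's body (76 mm by 85 mm) begins 54 mm behind the grasp point. The pads swing forward as they close: fully open they stand 13 mm farther back than shut.
Start: joints at [-1.358, 0.576, 0.025, 1.437, -0.015, 1.129, -0.057], TCP at [0.197, 0.645, 0.231] pointing down, gripper open.
Joint ranges: [-2.76, 2.76], [-0.34, 2.15], [-1.52, 1.57], [0.19, 2.46], [-1.09, 4.23], [0.17, 1.99], [-2.82, 2.82]. Speed limits (rad/s): [2.22, 2.22, 3.01, 3.01, 3.14, 3.14, 3.14].

INTERFACE

Orientations are given as a unit quaternion [x, y, z, w].
In Python, from cell import robot gives the robot as it stands.
- The arm moves only by the tool send_rows, never from a script. Its argument "targets" is a list of rows, each a list of 3 entries, a list of its own where there are three numbers: the shift along the tool's x, y, z in mm, then the turn, a rotation vector about the tool's x, y, z in rad, then the opening, from -1 (shut) to 1 (fully open). In form: [[[tx, ty, tz], [rx, ry, rz], jaw], ...]. A call has 1 to 20 rows; each row is the pose to reach, as a shift and turn from the pose commanded when the call began, along the tool's axes at that moment; what a row does not reach only later rows make up. A row lasts 1/8 s, in which the tool goes at most 62.5 mm and 10.7 degrees, less where a joint would pass 70% of its speed; a pose out of reach is approached as far as the arm can. A call with a gripper value outside its range is refused whole. The fingers move at their own pace and stop on an object; "newtons" is the grip in N (left out, the last holds). Time passes only in rows, so rows that repeat a pose let the fingers close. It gives the time, the measured TCP pose, the force, the opening and the grip force at its end, in the units of the state.
- robot.get_obs(): the state, without advancing time (a new reading comes with each control period).
- robot.camera(name): name is "scene" or "top"; returns a dict with "pixels" (480x640x3 uint8, blue, green, red), "camera_matrix" (3x3 intrinsics, pixels), "position" and "orientation" of the camera in the world. Camera axes: x right, y up, looking along -z (the intrinsics and any distortion apply to the point x, -y, -z); pixel columns grow to the right and rows downward; lengths in m; the calibration is good to about 2 mm. A picture is of the moment at which its call begins. There is no depth.
- robot.job_done(): hands the job in; it is judged then, once.
The state is a dict: "time": time; "qpos": joint angles; "joint_vel": joint speeds; "effort": joint torques, N m; "ee_pos": TCP position; "tcp_rot": TCP orientation; "force": force on the tool from outside, world axes, zero at the start; "moment": the same for the moment, N m; "grip_width": finger opening in m; "grip_force": force on a finger pad.
Only numpy, scipy, OpenCV 4.12 (cv2) and the standard library are available. Lean on these libraries where they do the work, as an engineer would, in place of code of your own. Each camera call takes 0.05 s, during which the arm holds its last target. There are 200 camera calls.

TASK

Lay the spirit level flat and lengthwise on the sprung plate of the levelling stand, between its hinge and its foot, and let go of it. Then take the foot's round knob, press it down until the foot stands firmly on the packer beneath it, and turn it until the bubble sits centred between the two lines. Finish while still holding the knob and pressing it down with the bubble centred, so that the plate could be clamped; leave the bearing, the spanner and the brass fitting where they are.

Things in the scene. Friction and masses are not known exactly. Their poses are not given: they have to be found in the camera images.
- level: Small loose spirit level: an aluminium bar 130 long (its x axis), 24 wide (y) and 32 high with black end caps, about 0.15 kg; origin at the centre of its underside. The middle 66 of the top is cut down to 24 high and holds a yellow vial (up to 32 high, for show) with a white bubble 15 long and two black lines. Grip it across its 24 width near the middle.
- bubble (a point): Middle of the bubble, 29 above the level's underside. Its x in the level's own frame is its reading: 0 = centred between the lines, at most 20 mm either way (it also strays up to 3 mm sideways at the ends). It rises to the higher end by about 0.5 m per rad of slope along the bar (5 mm for 0.01 rad) and settles within about 1 s. An end of the bubble reaches a line when it is 3 mm off centre.
- stand: The levelling stand, fixed to the bench: a dark steel base 124 (x) by 350 (y) by 10 mm; origin at bench height under the plate's middle, base from y = -0.205 to +0.145. At y = +0.125 two cheeks, 53 high, carry the plate's hinge (a pin along the stand's x axis, 45 above the bench, with a coiled spring); at y = -0.115 is the foot.
- rest (a point): Point on the top face of the plate where the level is to lie, between hinge and knob; 0.095 from the hinge, 0.145 from the foot's axis. Its axes are the plate's: y runs along the plate from foot to hinge, z out of the top face. The plate is bare grey metal, 110 (x) by 240 (y), 10 thick, its top 50 above the bench when level. Any spot near here will do, with the bar's length along the plate.
- plate (a joint): Tilt of the plate about its hinge in rad: 0 = level, positive = foot end high, range -0.05 to 0.06. Its spring holds it up at 0.06 until the foot is pressed down with about 5 to 6 N (with the level on it), so push with 10 to 20 N in all; past that the foot meets the packer after at most 20 mm and the force climbs steeply. It springs up again when let go.
- foot_top (a point): Centre of the top of the foot's round black ribbed knob, 36 across and 34 high; the knob's underside is 12 above the plate's face when joint foot is 0. The knob turns about the plate's z axis, 0.240 from the hinge. Grip it across its diameter from above and press down; its height over the packer does not change as it turns.
- foot (a joint): Turn of the foot in rad, positive = clockwise seen from above, range -1.9 to 1.9. Coarse right-hand lead: each rad clockwise pushes the foot out 4.8 mm below the plate, and so, pressed on the packer, raises the foot end by 4.8 mm (tilt 0.020 rad per rad). At 0 the pressed plate would be level on a packer 9.5 mm thick. The turn needed lies between 0.5 and 1.4 rad either way. It stays where it is left; turning takes about 0.2 N m.
- foot_screw: The foot's steel screw that carries the knob; its axis is the knob's, its lower end is a disc 20 across, 25.5 below this origin (which lies in the plate's mid thickness when joint foot is 0). It does not turn in this listing, only slides.
- packer_thick: Square steel packer 40 x 40, 14 thick, fixed on the stand's base, origin at the centre of its underside. Either this or the thin one lies under the foot, the other is a spare beside it at the end of the base.
- packer_thin: Square steel packer 40 x 40, 5 thick, fixed on the stand's base, origin at the centre of its underside; under the foot or spare.
- bearing: Bystander: a ball bearing lying flat, 62 across, 16 high, origin at the centre of its underside. Leave it alone.
- spanner: Bystander: a combination spanner lying flat, 163 long (its y axis), 30 wide, 8 high, origin at the middle of its underside. Leave it alone.
- fitting: Bystander: a brass pipe fitting standing on its hexagon, 24 x 27 x 34 high, origin at the centre of its underside. Leave it alone.
Mind the look-alikes: they are no part of the job. Leave any red look-alike of the level alone.

How it is judged:
On the way, in this order (a step that is already met when the one before it is completed fails the run):
1. the level lies lengthwise on the plate, let go and at rest (z of level in the frame of rest between -0.004 and 0.004 m and x of level in the frame of rest between -0.045 and 0.045 m and y of level in the frame of rest between -0.05 and 0.05 m and angle between the x axis of level and the y axis of rest, either way round below 0.3 rad and angle between the z axis of level and the z axis of rest, either way round below 0.03 rad and angle between level's own z axis and vertical below 0.2 rad and contact force between the fingers and level below 0.1 N and linear speed of level below 0.02 m/s), for 0.2 s.
2. the foot is pressed on its packer and turned so that the bubble is centred (z of level in the frame of rest between -0.004 and 0.004 m and x of level in the frame of rest between -0.045 and 0.045 m and y of level in the frame of rest between -0.05 and 0.05 m and angle between the x axis of level and the y axis of rest, either way round below 0.3 rad and angle between the z axis of level and the z axis of rest, either way round below 0.03 rad and angle between level's own z axis and vertical below 0.2 rad and contact force between the fingers and level below 0.1 N and (contact force between foot_screw and packer_thick above 2 N or contact force between foot_screw and packer_thin above 2 N) and x of bubble in the frame of level between -0.0035 and 0.0035 m and value of joint plate between -0.009 and 0.009 rad and contact force between the fingers and foot_screw above 1 N), for 0.3 s.
At the end, for the whole second after the job is handed in: Through the last second: level flat and lengthwise on the plate (within 45 mm sideways, 50 lengthwise, 0.3 rad), untouched; fingers on the knob (over 1 N), foot pressed on its packer (over 2 N), bubble within 3.5 mm of centre, plate within 0.009 rad of level (all of step 2 and linear speed of level below 0.02 m/s); the arm keeps its last pose, push and grip.
It fails at once if the bearing is knocked away (more than 30 mm) (distance of bearing from where it was at the start of the episode above 0.03 m).
It fails at once if the spanner is knocked away (more than 30 mm) (distance of spanner from where it was at the start of the episode above 0.03 m).
It fails at once if the brass fitting is knocked away (more than 30 mm) (distance of fitting from where it was at the start of the episode above 0.03 m).
It also fails if it takes over 58 s, if anything falls off the work surface, if the arm or the gripper's body presses on something with over 40 N, if the wrist force passes 120 N, or if a joint passes its speed limit or range.

## Working session

There is one attempt and no reset: what is moved stays moved. The work goes in short steps, Python scripts to look and compute and a tool call to move; the robot and the scene stay as the last step left them, time stands still between calls to the robot, and variables do not carry over. Pictures are saved under pics/ and viewed, at most 10 in all, crops included, and the job is handed in when it is done.

Besides the shell and the picture viewer there is one more tool, called after "Request:" as name(argument=value, ...), one argument or row to a line, values as JSON. send_rows: Moves the arm, as the interface text tells. Its arguments: {"type":"object","properties":{"targets":{"type":"array","items":{"type":"array"}},"newtons":{"type":"number"}},"required":["targets"]}

```bash
mkdir -p pics
cat > h.py <<'E'
import numpy as np, cv2, pickle
from scipy.spatial.transform import Rotation as R
def snap(robot,name,tag):
    c=robot.camera(name); cv2.imwrite(f'pics/{tag}.png',c['pixels']); pickle.dump(c,open(f'pics/{tag}.pkl','wb')); return c
def load(tag): return pickle.load(open(f'pics/{tag}.pkl','rb'))
def ray(c,u,v):
    K=np.array(c['camera_matrix']); d=np.linalg.inv(K)@[u,v,1]
    return np.array(c['position']), R.from_quat(c['orientation']).apply([d[0],-d[1],-d[2]])
def atz(c,u,v,z):
    p,d=ray(c,u,v); return p+d*(z-p[2])/d[2]
def proj(c,P):
    q=R.from_quat(c['orientation']).inv().apply(np.array(P)-c['position']); q=np.array([q[0],-q[1],-q[2]]); 
    w=np.array(c['camera_matrix'])@q; return w[:2]/w[2]
E
python3 - <<'E'
from h import *
from cell import robot
o=robot.get_obs(); print(o)
for n in('scene','top'):
    c=snap(robot,n,n+'0'); print({k:v for k,v in c.items() if k!='pixels'})
E
```

```text
{'time': 0.0, 'qpos': array([-1.35781035,  0.57651705,  0.02483892,  1.43790743, -0.01499989,
        1.12897717, -0.05649535]), 'joint_vel': array([ 0.00152988,  0.00043983,  0.00090789,  0.00049638, -0.00109297,
        0.00032336, -0.00082444]), 'effort': array([-3.38110367e-04, -7.65741706e+01,  2.25058079e+00, -2.85971081e+01,
        1.53412542e-02,  1.24217491e-02, -2.02741938e-05]), 'ee_pos': array([0.19726376, 0.64506735, 0.23045286]), 'tcp_rot': array([ 1.47827598e-01,  9.89012812e-01, -8.08349341e-04, -7.95510472e-05]), 'force': array([-0.11538392, -0.54399465,  0.0199811 ]), 'moment': array([ 0.05141675, -0.00459028, -0.01218818]), 'grip_force': 0.0, 'grip_width': 0.08558684545661618}
{'camera_matrix': array([[589.32420615,   0.        , 330.01411514],
       [  0.        , 589.32420615, 232.6402122 ],
       [  0.        ,   0.        ,   1.        ]]), 'position': array([ 0.06650754, -0.90914865,  1.09488628]), 'orientation': array([ 0.38539863, -0.09388544, -0.19484726,  0.89704401])}
{'camera_matrix': array([[580.34714486,   0.        , 318.01911109],
       [  0.        , 580.34714486, 239.48482818],
       [  0.        ,   0.        ,   1.        ]]), 'position': array([0.4340356 , 0.07175998, 1.33912336]), 'orientation': array([ 0.03671246, -0.03480554, -0.70281101,  0.70957554])}
```

View pics/scene0.png

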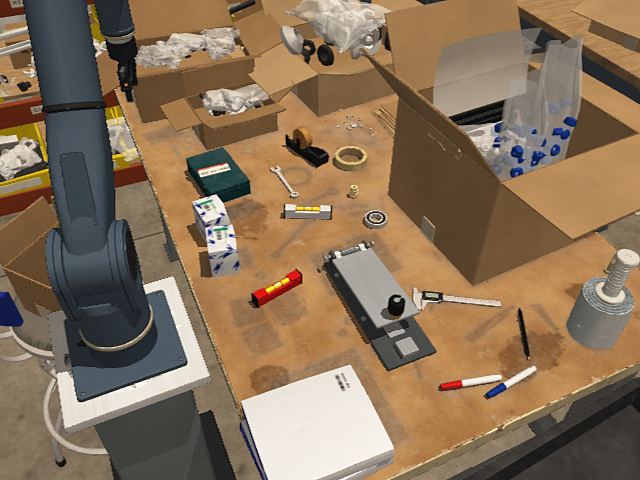

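View pics/top0.png

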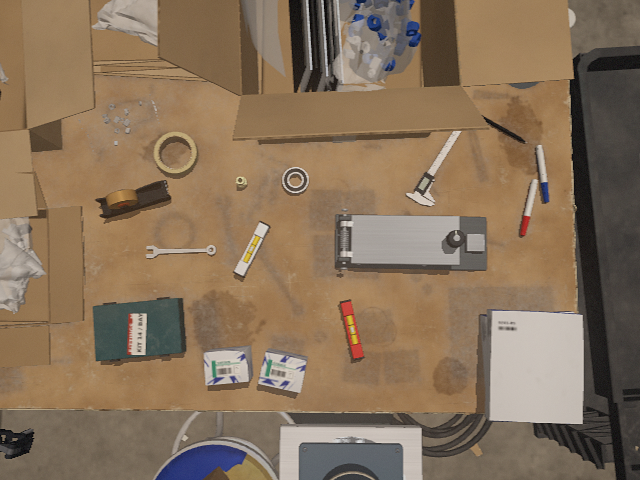

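In the top picture the level could be either of two bars: the silver one at (252,250), which is (307,212) in the scene view, or the red look-alike at (351,330), which is (277,288). I choose the silver one. The stand is at (410,242) with its hinge at (344,242) and its knob at (455,238). I'll check all of these in enlarged crops.

Run:
```python
from h import *
t=cv2.imread('pics/top0.png'); s=cv2.imread('pics/scene0.png')
def cr(im,x,y,w,h,k): return cv2.resize(im[y:y+h,x:x+w],None,fx=k,fy=k,interpolation=cv2.INTER_CUBIC)
a=cr(t,222,215,60,70,5) # 300x350
b=cr(t,325,205,170,70,4.7) # 799x329
c=cr(s,275,190,70,40,5) #350x200
out=np.zeros((590,800,3),np.uint8)
b=cr(t,325,205,175,70,4.57)[:320,:800]; 
out[:b.shape[0],:b.shape[1]]=b
a=cr(t,222,217,60,66,4)
out[325:325+a.shape[0],:a.shape[1]]=a
out[325:525,250:600]=c
cv2.imwrite('pics/crop1.png',out)
```

```text
(no output)
```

View pics/crop1.png

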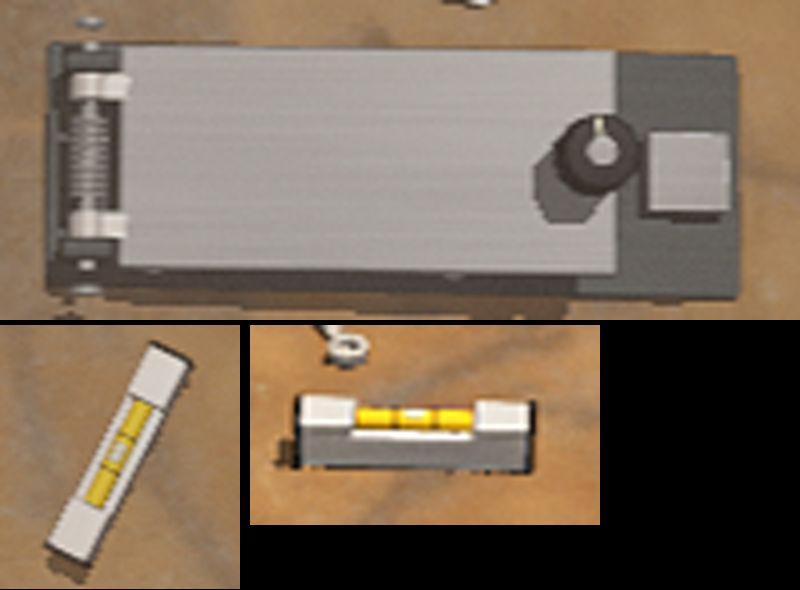

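The crops confirm the silver level: yellow vial, bubble and black lines, with bare aluminium caps. The knob has its silver centre at crop (601,150) and its mark at (600,125). The spare packer is at (689,171). Next I compute the poses.

Run:
```python
from h import *
from cell import robot
t=load('top0'); s=load('scene0')
L=[atz(t,222+u/4,217+(v-325)/4,.032) for u,v in((152,342),(192,362),(90,564),(46,545))]
lc=np.mean(L,0); d=(L[0]+L[1]-L[2]-L[3])/2
print('level top',lc,np.linalg.norm(d),'yaw',np.arctan2(d[1],d[0]))
# scene check: corners of top face in crop (300,397),(356,397)... center vial
print('proj level in scene',proj(s,lc+[0,0,-.003]), 'expected',(275+(415-250)/5,190+(415-325)/5))
k=800/175
C=np.array([atz(t,325+u/k,205+v/k,.010) for u,v in((48,43),(738,56),(738,298),(48,292))])
bc=C.mean(0); d=(C[0]+C[3]-C[1]-C[2])/2; w=(C[0]-C[1]+C[3]-C[2]);print('base',C.round(4),bc,np.linalg.norm(d),np.linalg.norm(C[0]-C[3]))
yv=d/np.linalg.norm(d); print('stand +y dir yaw',np.arctan2(yv[1],yv[0]))
o=bc+.03*yv; o[2]=0
print('origin',o)
for z in (.104,.110):print('knob from pix',z,atz(t,325+601/k,205+150/k,z))
th=.06; hinge=o+.125*yv
u=np.array([0,0,1])
py=yv*np.cos(th)-u*np.sin(th); pz=yv*np.sin(th)+u*np.cos(th)
kn=hinge+.045*u -.240*py+pz*(.005+.012+.034)
print('knob model',kn,proj(t,kn),proj(s,kn))
re=hinge+.045*u-.095*py+pz*.005
print('rest',re,proj(t,re))
ob=robot.get_obs(); Rm=R.from_quat(ob['tcp_rot']).as_matrix(); print(Rm.round(3))
```

```text
level top [0.54381135 0.22484741 0.032     ] 0.12841454388078988 yaw -0.4543499816624279
proj level in scene [306.34012778 208.22067534] expected (308.0, 208.0)
base [[ 0.6276  0.0362  0.01  ]
 [ 0.6243 -0.3124  0.01  ]
 [ 0.502  -0.31    0.01  ]
 [ 0.5017  0.0353  0.01  ]] [ 0.56389526 -0.13775315  0.01      ] 0.34698294612202285 0.12593197387926594
stand +y dir yaw 1.5663872370408582
origin [ 0.56402753 -0.10775344  0.        ]
knob from pix 0.104 [ 0.56582035 -0.22034938  0.104     ]
knob from pix 0.11 [ 0.56518016 -0.21893037  0.11      ]
knob model [ 0.56353587 -0.21926232  0.11029959] [456.66913503 238.56799813] [394.89894364 299.81677811]
rest [ 0.56416188 -0.07728297  0.05568758] [386.93534527 240.20789802]
[[-0.956  0.292 -0.   ]
 [ 0.292  0.956 -0.001]
 [-0.    -0.001 -1.   ]]
```

Request:
send_rows(
  targets=[
    [[-455,-300,70],[0,0,0.157],1],
    [[-455,-300,70],[0,0,0.157],1],
    [[-455,-300,70],[0,0,0.157],1],
    [[-455,-300,70],[0,0,0.157],1],
    [[-455,-300,70],[0,0,0.157],1],
    [[-455,-300,70],[0,0,0.157],1],
    [[-455,-300,70],[0,0,0.157],1],
    [[-455,-300,70],[0,0,0.157],1],
    [[-455,-300,70],[0,0,0.157],1],
    [[-455,-300,70],[0,0,0.157],1],
    [[-455,-300,70],[0,0,0.157],1],
    [[-455,-300,70],[0,0,0.157],1],
    [[-455,-300,120],[0,0,0.157],1],
    [[-455,-300,120],[0,0,0.157],1],
    [[-455,-300,120],[0,0,0.157],1],
  ],
  newtons=40,
)

```text
time: 1.98
ee_pos: [0.5449, 0.2264, 0.1124]
tcp_rot: [0.224, 0.974, 0.0, 0.0]
force: [-0.1, -1.0, 0.9]
grip_width: 0.0852
grip_force: 0.0
```

```bash
cat > st.py <<'E'
from h import *
from cell import robot
o=robot.get_obs(); Rm=R.from_quat(o['tcp_rot']).as_matrix()
def rel(p): return (Rm.T@(np.array(p)-o['ee_pos'])*1000).round(1)
def tgt(yaw,tilt=0):
    "rotvec to tool-down with tool y at yaw, tilted about world x"
    y=np.array([np.cos(yaw),np.sin(yaw),0]); z=np.array([0,0,-1.]); x=np.cross(y,z)
    W=R.from_rotvec([tilt,0,0]).as_matrix()@np.c_[x,y,z]
    return R.from_matrix(Rm.T@W).as_rotvec().round(4)
E
python3 - <<'E'
from st import *
print(o['time'],o['ee_pos'],o['force'],Rm.round(4)); print(rel([.544,.225,.006]),tgt(1.117))
E
```

```text
1.975 [0.54485466 0.22635541 0.11241121] [-0.11147968 -1.01269546  0.9104838 ] [[-8.992e-01  4.375e-01  4.000e-04]
 [ 4.375e-01  8.992e-01  3.000e-04]
 [-3.000e-04  5.000e-04 -1.000e+00]]
[  0.2  -1.6 106.4] [0.0005 0.0003 0.001 ]
```

Request:
send_rows(
  targets=[
    [[1,-1,40],[0,0,0],1],
    [[1,-1,80],[0,0,0],1],
    [[1,-1,104],[0,0,0],1],
    [[1,-1,104],[0,0,0],1],
    [[1,-1,104],[0,0,0],-1],
    [[1,-1,104],[0,0,0],-1],
    [[1,-1,104],[0,0,0],-1],
    [[1,-1,104],[0,0,0],-1],
    [[1,-1,104],[0,0,0],-1],
    [[1,-1,104],[0,0,0],-1],
    [[1,-1,104],[0,0,0],-1],
  ],
  newtons=40,
)

```text
time: 3.35
ee_pos: [0.5441, 0.2256, 0.0083]
tcp_rot: [0.225, 0.974, 0.001, 0.001]
force: [-1.0, -0.2, 7.8]
grip_width: 0.0233
grip_force: 39.7
```

Request:
send_rows(
  targets=[
    [[0,0,-60],[0,0,0],-1],
    [[0,0,-120],[0,0,0],-1],
    [[0,0,-120],[0,0,0],-1],
    [[0,0,-120],[0,0,0],-1],
  ],
)

```text
time: 3.85
ee_pos: [0.5429, 0.2249, 0.127]
tcp_rot: [0.225, 0.974, -0.0, -0.0]
force: [-0.4, -0.3, -1.7]
grip_width: 0.0229
grip_force: 40.5
```

Run:
```python
from st import *
print(o['time'],o['ee_pos'],o['force'],o['grip_width'],o['grip_force'])
for z in (.10,.062): print(rel([.564,-.067,z]),[tgt(0,t) for t in (.06,-.06)])
s=snap(robot,'scene','lift'); t=snap(robot,'top','lift_t')
k=lambda c,P,n:cv2.resize(c['pixels'][int(P[1])-n:int(P[1])+n,int(P[0])-n:int(P[0])+n],(400,400),interpolation=2)
a=k(s,proj(s,[.544,.225,.14]),40); b=k(s,proj(s,[.565,-.235,.06]),45)
cv2.imwrite('pics/crop2.png',np.hstack([a,b]))
```

```text
3.85 [0.54292392 0.22490587 0.12699267] [-0.36363535 -0.29648156 -1.72749263] 0.022921117705011762 40.458866357803345
[-146.9 -253.1   27. ] [array([-0.034 ,  0.0535,  1.1167]), array([ 0.033 , -0.0538,  1.1167])]
[-146.9 -253.1   65. ] [array([-0.034 ,  0.0535,  1.1167]), array([ 0.033 , -0.0538,  1.1167])]
```

View pics/crop2.png

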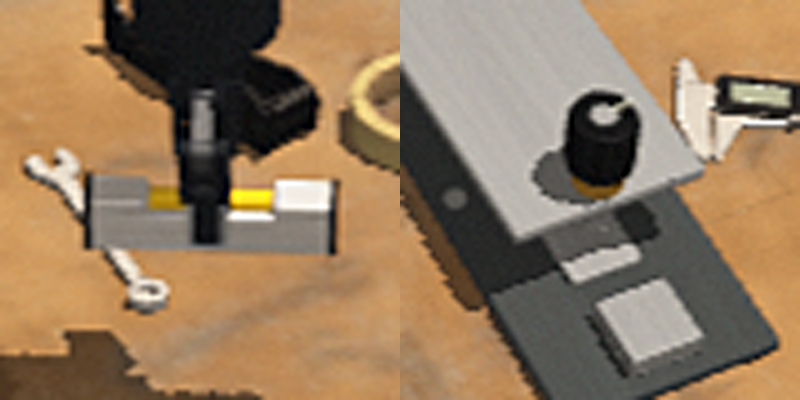

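The left crop shows the silver level held near its middle, bottom at about (210,250). In the right crop the knob is at (602,130), the foot packer at (600,265) and the spare at (650,325). I carry the level over the plate with a 0.06 rad tilt to match it.

Request:
send_rows(
  targets=[
    [[-150,-260,0],[0.033,-0.054,1.117],-1],
    [[-150,-260,0],[0.033,-0.054,1.117],-1],
    [[-150,-260,0],[0.033,-0.054,1.117],-1],
    [[-150,-260,0],[0.033,-0.054,1.117],-1],
    [[-150,-260,0],[0.033,-0.054,1.117],-1],
    [[-150,-260,0],[0.033,-0.054,1.117],-1],
    [[-150,-260,0],[0.033,-0.054,1.117],-1],
    [[-150,-260,0],[0.033,-0.054,1.117],-1],
    [[-150,-260,20],[0.033,-0.054,1.117],-1],
    [[-150,-260,40],[0.033,-0.054,1.117],-1],
    [[-150,-260,50],[0.033,-0.054,1.117],-1],
    [[-150,-260,50],[0.033,-0.054,1.117],-1],
    [[-150,-260,50],[0.033,-0.054,1.117],-1],
    [[-150,-260,50],[0.033,-0.054,1.117],-1],
  ],
)

```text
time: 5.7
ee_pos: [0.5647, -0.0744, 0.0779]
tcp_rot: [0.707, 0.707, -0.021, 0.022]
force: [-0.3, -0.8, -1.6]
grip_width: 0.0228
grip_force: 40.4
```

Run:
```python
from st import *
print(o['time'],o['ee_pos'],o['force'],o['grip_width'],o['grip_force'],Rm.round(3),tgt(0,-.06))
s=snap(robot,'scene','over')
P=proj(s,[.564,-.075,.07]);n=60
cv2.imwrite('pics/crop3.png',cv2.resize(s['pixels'][int(P[1])-n:int(P[1])+n,int(P[0])-n:int(P[0])+n],(600,600),interpolation=2))
```

```text
5.7 [ 0.56468057 -0.07439521  0.07794324] [-0.26209544 -0.76342608 -1.64145483] 0.022817235029380233 40.388710498809814 [[ 0.     1.     0.002]
 [ 0.998 -0.    -0.06 ]
 [-0.06   0.002 -0.998]] [ 0.0017  0.     -0.0001]
```

View pics/crop3.png

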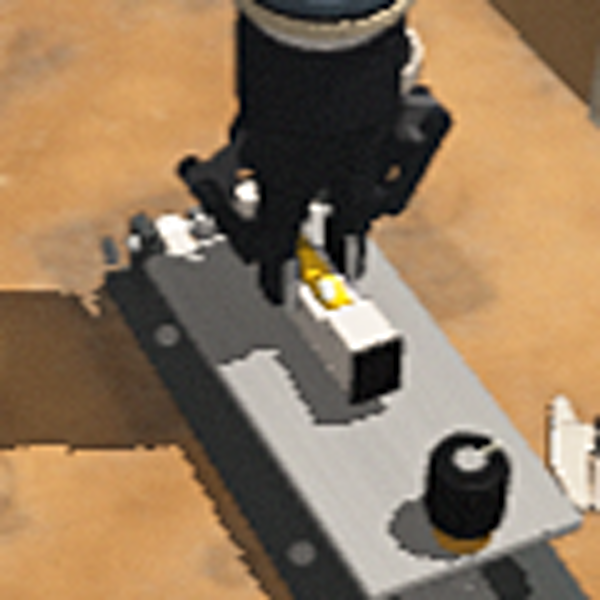

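The picture shows the level aligned along the plate about 14 mm above it, with its near end at (375,375) and the knob clear at (465,485). Now I lower it.

Request:
send_rows(
  targets=[
    [[0,0,5],[0,0,0],-1],
    [[0,0,10],[0,0,0],-1],
    [[0,0,12],[0,0,0],-1],
    [[0,0,12],[0,0,0],-1],
  ],
)

```text
time: 6.25
ee_pos: [0.5641, -0.0751, 0.065]
tcp_rot: [0.707, 0.707, -0.021, 0.021]
force: [0.9, 0.3, -2.1]
grip_width: 0.0229
grip_force: 40.4
```

Request:
send_rows(
  targets=[
    [[0,0,1],[0,0,0],-1],
    [[0,0,1],[0,0,0],-1],
    [[0,0,1],[0,0,0],-1],
  ],
)

```text
time: 6.62
ee_pos: [0.5643, -0.0752, 0.0644]
tcp_rot: [0.707, 0.707, -0.021, 0.021]
force: [-0.2, 0.1, -0.6]
grip_width: 0.0226
grip_force: 40.4
```

Request:
send_rows(
  targets=[
    [[0,0,1],[0,0,0],-1],
    [[0,0,1],[0,0,0],-1],
    [[0,0,1],[0,0,0],0.2],
    [[0,0,1],[0,0,0],0.2],
    [[0,0,1],[0,0,0],0.2],
    [[0,0,1],[0,0,0],0.2],
    [[0,0,-10],[0,0,0],0.2],
    [[0,0,-30],[0,0,0],0.2],
    [[0,0,-80],[0,0,0],0.2],
    [[0,0,-100],[0,0,0],1],
    [[0,0,-100],[0,0,0],1],
    [[0,0,-100],[0,0,0],1],
    [[0,0,-100],[0,0,0],1],
  ],
)

```text
time: 8.25
ee_pos: [0.5636, -0.0691, 0.1633]
tcp_rot: [0.707, 0.707, -0.022, 0.021]
force: [-0.3, 0.4, 0.2]
grip_width: 0.0854
grip_force: 0.0
```

Run:
```python
from st import *
print(o['time'],o['ee_pos'],o['force'],o['grip_width'],o['grip_force'])
for yaw in(0,): print(rel([.5645,-.219,.14]),tgt(yaw,0),tgt(yaw,-.06))
s=snap(robot,'scene','rel'); t=snap(robot,'top','rel_t')
P=proj(s,[.564,-.15,.07]);n=50
a=cv2.resize(s['pixels'][int(P[1])-n:int(P[1])+n,int(P[0])-n:int(P[0])+n],(400,400),interpolation=2)
P=proj(t,[.564,-.15,.07])
b=cv2.resize(t['pixels'][int(P[1])-n:int(P[1])+n,int(P[0])-n:int(P[0])+n],(400,400),interpolation=2)
print(P)
cv2.imwrite('pics/crop4.png',np.hstack([a,b]))
```

```text
8.25 [ 0.56364451 -0.06910181  0.16331068] [-0.29697352  0.38923448  0.16099869] 0.08535979864331784 0.0
[-148.2    0.9   32.3] [-0.0011  0.0601 -0.0004] [-0.0011  0.0001 -0.0003]
[420.79924453 239.94300712]
```

View pics/crop4.png

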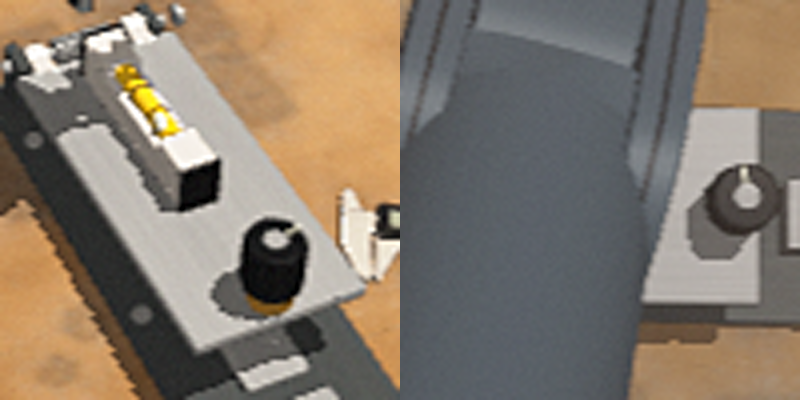

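The level lies flat on the plate, with its end at (198,185) and the bubble at the foot end near (163,120). The knob's centre is at (747,192) in the top crop. Next I go over the knob.

Run:
```python
from st import *
print(o['qpos'][6],rel([.565,-.2175,.13]),rel([.565,-.2205,.082]))
```

```text
0.2569345056199118 [-146.     1.3   42.3] [-146.1    1.3   90.4]
```

Request:
send_rows(
  targets=[
    [[-60,1,0],[0,0,0],1],
    [[-120,1,0],[0,0,0],1],
    [[-146,1,20],[0,0,0],1],
    [[-146,1,42],[0,0,0],1],
    [[-146,1,42],[0,0,0],1],
    [[-146,1,42],[0,0,0],1],
    [[-146,1,65],[0,0,0],1],
    [[-146,1,85],[0,0,0],1],
    [[-146,1,90],[0,0,0],1],
    [[-146,1,90],[0,0,0],1],
    [[-146,1,90],[0,0,0],1],
  ],
)

```text
time: 9.72
ee_pos: [0.5658, -0.2204, 0.0841]
tcp_rot: [0.707, 0.707, -0.021, 0.022]
force: [-0.5, 0.4, -0.2]
grip_width: 0.0853
grip_force: 0.0
```

Request:
send_rows(
  targets=[
    [[0,0,0],[0,0,0],-1],
    [[0,0,0],[0,0,0],-1],
    [[0,0,0],[0,0,0],-1],
    [[0,0,0],[0,0,0],-1],
    [[0,0,0],[0,0,0],-1],
    [[0,0,0],[0,0,0],-1],
  ],
  newtons=60,
)

```text
time: 10.48
ee_pos: [0.5661, -0.2203, 0.0834]
tcp_rot: [0.707, 0.707, -0.021, 0.022]
force: [5.4, -0.0, 3.7]
grip_width: 0.0347
grip_force: 59.3
```

Run:
```python
from st import *
print(o['time'],o['ee_pos'],o['force'],o['moment'],o['grip_width'],o['grip_force'],Rm.round(3))
s=snap(robot,'scene','grip')
P=proj(s,[.564,-.17,.07]);n=60
cv2.imwrite('pics/crop5.png',cv2.resize(s['pixels'][int(P[1])-n:int(P[1])+n,int(P[0])-n:int(P[0])+n],(600,600),interpolation=2))
```

```text
10.475 [ 0.5661196  -0.22033486  0.08343625] [ 5.40418384 -0.02486437  3.69238706] [ 0.08532885 -0.93573133  0.00422176] 0.03466034117413526 59.3042117357254 [[ 0.     1.     0.002]
 [ 0.998 -0.    -0.06 ]
 [-0.06   0.002 -0.998]]
```

View pics/crop5.png

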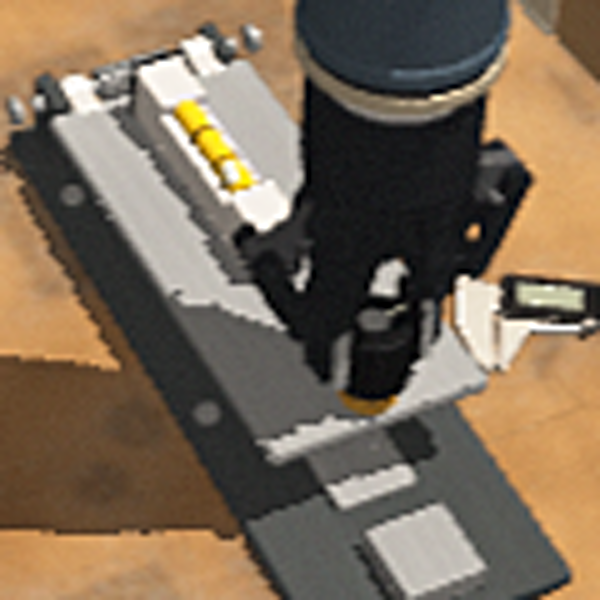

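The knob is held at (380,350). The bubble is at (232,172) in the crop, at the foot end, and stays visible. Now I press in steps and watch the force.

Request:
send_rows(
  targets=[
    [[0,0,3],[0,0.012,0],-1],
    [[-0.5,0,6],[0,0.024,0],-1],
    [[-0.7,0,8],[0,0.034,0],-1],
    [[-0.7,0,8],[0,0.034,0],-1],
  ],
)

```text
time: 11.02
ee_pos: [0.5661, -0.2215, 0.0752]
tcp_rot: [0.707, 0.707, -0.008, 0.01]
force: [5.2, 0.8, 4.6]
grip_width: 0.0343
grip_force: 59.5
```

Request:
send_rows(
  targets=[
    [[0,0,2],[0,0.008,0],-1],
    [[0,0,3],[0,0.012,0],-1],
    [[0,0,3],[0,0.012,0],-1],
  ],
)

```text
time: 11.4
ee_pos: [0.5661, -0.2219, 0.0723]
tcp_rot: [0.707, 0.707, -0.004, 0.006]
force: [5.5, -0.4, 4.7]
grip_width: 0.0345
grip_force: 59.6
```

Request:
send_rows(
  targets=[
    [[-0.2,0,2],[0,0.008,0],-1],
    [[-0.3,0,3],[0,0.012,0],-1],
    [[-0.3,0,3],[0,0.012,0],-1],
  ],
)

```text
time: 11.78
ee_pos: [0.5661, -0.2222, 0.0693]
tcp_rot: [0.707, 0.707, 0.0, 0.002]
force: [5.7, -0.9, 5.4]
grip_width: 0.0344
grip_force: 59.6
```

Request:
send_rows(
  targets=[
    [[-0.2,0,1.5],[0,0.006,0],-1],
    [[-0.3,0,2.5],[0,0.01,0],-1],
    [[-0.3,0,2.5],[0,0.01,0],-1],
  ],
)

```text
time: 12.15
ee_pos: [0.5661, -0.2224, 0.0669]
tcp_rot: [0.707, 0.707, 0.004, -0.002]
force: [4.8, 0.1, 5.9]
grip_width: 0.0345
grip_force: 59.6
```

Request:
send_rows(
  targets=[
    [[-0.1,0,1],[0,0,0],-1],
    [[-0.1,0,2],[0,0,0],-1],
    [[-0.1,0,2],[0,0,0],-1],
  ],
)

```text
time: 12.52
ee_pos: [0.5661, -0.2225, 0.0649]
tcp_rot: [0.707, 0.707, 0.004, -0.002]
force: [4.6, -1.0, 6.0]
grip_width: 0.0347
grip_force: 59.6
```

Request:
send_rows(
  targets=[
    [[-0.1,0,1],[0,0,0],-1],
    [[-0.1,0,1],[0,0,0],-1],
    [[-0.1,0,1],[0,0,0],-1],
  ],
)

```text
time: 12.9
ee_pos: [0.5661, -0.2226, 0.0645]
tcp_rot: [0.707, 0.707, 0.004, -0.002]
force: [4.0, 0.9, 10.7]
grip_width: 0.0345
grip_force: 60.6
```

The foot meets the packer after about 18.5 mm, so the thin packer is under it and the turn must be clockwise by roughly 0.9 rad.

Request:
send_rows(
  targets=[
    [[0,0,0.7],[0,0,0],-1],
    [[0,0,0.7],[0,0,0.12],-1],
    [[0,0,0.7],[0,0,0.24],-1],
    [[0,0,0.7],[0,0,0.36],-1],
    [[0,0,0.7],[0,0,0.48],-1],
    [[0,0,0.7],[0,0,0.6],-1],
    [[0,0,0.7],[0,0,0.7],-1],
    [[0,0,0.7],[0,0,0.8],-1],
    [[0,0,0.7],[0,0,0.8],-1],
    [[0,0,0.7],[0,0,0.8],-1],
    [[0,0,0.7],[0,0,0.8],-1],
    [[0,0,0.7],[0,0,0.8],-1],
    [[0,0,0.7],[0,0,0.8],-1],
    [[0,0,0.7],[0,0,0.8],-1],
    [[0,0,0.7],[0,0,0.8],-1],
  ],
)

```text
time: 14.78
ee_pos: [0.5659, -0.2221, 0.0643]
tcp_rot: [0.927, 0.376, 0.003, -0.004]
force: [1.5, 4.0, 19.5]
grip_width: 0.0343
grip_force: 61.2
```

```bash
cat > look.py <<'E'
import sys
from st import *
print(o['time'],o['ee_pos'],o['force'].round(1),o['moment'].round(2),o['grip_width'],o['qpos'][6],Rm.round(3))
s=snap(robot,'scene',sys.argv[1])
c=proj(s,[.564,-.075,.085]).round().astype(int); print(c)
w,h=32,24
cv2.imwrite(f'pics/{sys.argv[1]}_c.png',cv2.resize(s['pixels'][c[1]-h:c[1]+h,c[0]-w:c[0]+w],(800,600),interpolation=2))
E
python3 look.py b1
```

```text
14.775 [ 0.56585079 -0.2220553   0.06434369] [ 1.5  4.  19.5] [ 1.   -0.11 -0.11] 0.034297743413128565 0.025554915337751432 [[ 0.718  0.696  0.003]
 [ 0.696 -0.718  0.009]
 [ 0.008 -0.005 -1.   ]]
[364 264]
```

View pics/b1_c.png

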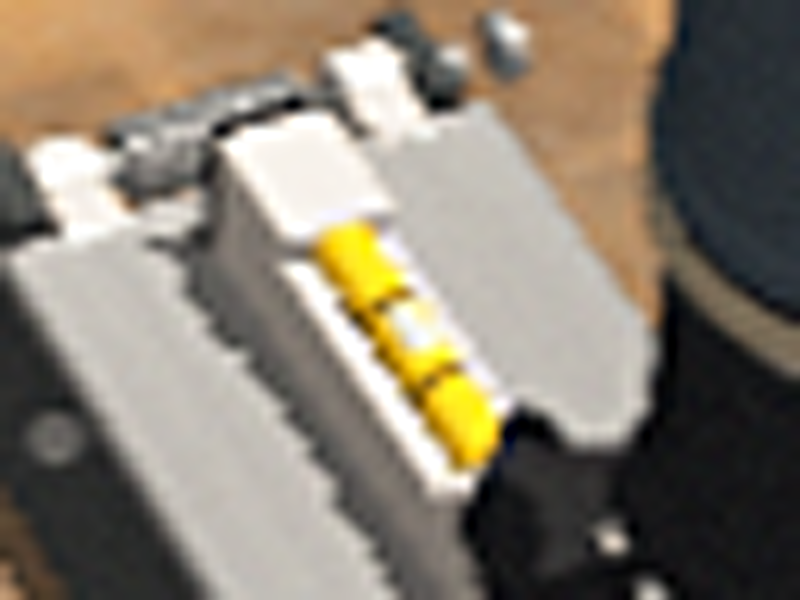

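The lines are at (388,300) and (435,380), and the bubble at about (412,322), slightly towards the hinge. Parallax may bias this view, so I check numerically with both cameras.

```bash
cat > meas.py <<'E'
from st import *
from scipy.ndimage import map_coordinates
def strip(c,yaw=1.5664,ctr=(.564,-.075),zz=.080):
    im=c['pixels'].astype(float); hsv=cv2.cvtColor(c['pixels'],cv2.COLOR_BGR2HSV)
    p=proj(c,[*ctr,zz]); H,S,V=[hsv[...,i].astype(int) for i in range(3)]
    m=(H>20)&(H<35)&(S>150)&(V>120); yy,xx=np.nonzero(m); k=np.hypot(xx-p[0],yy-p[1])<35; pts=np.c_[xx,yy][k].astype(float)
    print('yellow n',len(pts)); 
    if len(pts)<20: return
    mu=pts.mean(0); d=np.linalg.svd(pts-mu)[2][0]
    e=proj(c,[ctr[0],ctr[1]+.05,zz])-p
    if d@e<0:d=-d
    n=np.array([-d[1],d[0]])
    t=np.arange(-16,16.01,.5); out=[]
    for w in(-1,0,1):
        q=mu+t[:,None]*d+w*n; out.append([map_coordinates(im[...,ch],[q[:,1],q[:,0]],order=1) for ch in range(3)])
    a=np.mean(out,0)
    print('px/mm',np.linalg.norm(e)/50, 'mu',mu)
    for i in range(len(t)): print(t[i],a[:,i].astype(int),end=' | ' if i%4 else '\n')
for n in('scene','top'):
    print(n); c=snap(robot,n,f'm_{n}_{o["time"]:.2f}'); strip(c)
E
python3 meas.py
```

```text
scene
yellow n 79
px/mm 0.3319105728803106 mu [364.27848101 267.37974684]
-16.0 [25 24 24]
-15.5 [26 25 25] | -15.0 [27 26 25] | -14.5 [27 26 25] | -14.0 [27 26 25]
-13.5 [28 28 26] | -13.0 [30 28 27] | -12.5 [36 33 33] | -12.0 [46 44 44]
-11.5 [63 75 82] | -11.0 [ 66 108 129] | -10.5 [ 47 147 186] | -10.0 [ 32 188 231]
-9.5 [ 25 206 242] | -9.0 [ 26 216 244] | -8.5 [ 27 220 245] | -8.0 [ 28 218 244]
-7.5 [ 28 215 243] | -7.0 [ 26 213 242] | -6.5 [ 26 213 244] | -6.0 [ 25 214 244]
-5.5 [ 25 215 244] | -5.0 [ 25 217 245] | -4.5 [ 25 210 242] | -4.0 [ 24 186 223]
-3.5 [ 21 152 194] | -3.0 [ 19 135 178] | -2.5 [ 20 165 208] | -2.0 [ 24 200 235]
-1.5 [ 37 219 245] | -1.0 [ 66 220 247] | -0.5 [103 217 241] | 0.0 [133 212 235]
0.5 [144 206 228] | 1.0 [137 208 229] | 1.5 [136 210 231] | 2.0 [140 213 234]
2.5 [126 212 235] | 3.0 [109 197 222] | 3.5 [ 78 169 199] | 4.0 [ 34 134 171]
4.5 [ 17 150 194] | 5.0 [ 20 187 225] | 5.5 [ 23 213 243] | 6.0 [ 24 219 247]
6.5 [ 28 217 246] | 7.0 [ 26 215 244] | 7.5 [ 24 214 243] | 8.0 [ 25 215 244]
8.5 [ 24 213 243] | 9.0 [ 24 214 243] | 9.5 [ 20 215 246]
[... 965 characters left out ...]
] | -1.0 [147 185 198] | -0.5 [161 185 195] | 0.0 [162 185 195]
0.5 [163 185 195] | 1.0 [163 186 195] | 1.5 [163 186 195] | 2.0 [163 185 194]
2.5 [162 185 194] | 3.0 [147 185 197] | 3.5 [131 183 199] | 4.0 [102 169 188]
4.5 [ 76 157 178] | 5.0 [ 72 161 185] | 5.5 [ 70 167 192] | 6.0 [ 71 181 206]
6.5 [ 73 193 220] | 7.0 [ 73 192 219] | 7.5 [ 72 191 218] | 8.0 [ 72 191 217]
8.5 [ 72 190 217] | 9.0 [ 72 190 217] | 9.5 [ 72 190 217] | 10.0 [ 71 190 216]
10.5 [ 70 189 216] | 11.0 [ 71 189 216] | 11.5 [ 73 190 216] | 12.0 [ 72 190 216]
12.5 [ 71 190 216] | 13.0 [ 70 190 217] | 13.5 [ 69 189 216] | 14.0 [ 67 170 197]
14.5 [ 72 156 181] | 15.0 [137 176 187] | 15.5 [196 196 195] | 16.0 [212 213 212]
```

The bubble is still about 3 to 4 mm towards the hinge in both views, which calls for roughly 0.3 rad more clockwise.

Request:
send_rows(
  targets=[
    [[0,0,0],[0,0,0.1],-1],
    [[0,0,0],[0,0,0.2],-1],
    [[0,0,0],[0,0,0.3],-1],
    [[0,0,0],[0,0,0.3],-1],
    [[0,0,0],[0,0,0.3],-1],
    [[0,0,0],[0,0,0.3],-1],
    [[0,0,0],[0,0,0.3],-1],
    [[0,0,0],[0,0,0.3],-1],
    [[0,0,0],[0,0,0.3],-1],
    [[0,0,0],[0,0,0.3],-1],
    [[0,0,0],[0,0,0.3],-1],
    [[0,0,0],[0,0,0.3],-1],
    [[0,0,0],[0,0,0.3],-1],
  ],
)

```text
time: 16.55
ee_pos: [0.5659, -0.2218, 0.0643]
tcp_rot: [0.972, 0.233, 0.002, -0.004]
force: [1.3, 4.2, 20.4]
grip_width: 0.0342
grip_force: 61.3
```

```bash
python3 meas.py | awk '/scene|top|px|^-[0-6]\.|^[0-7]\./'; python3 look.py b2
```

```text
scene
px/mm 0.3319105728803106 mu [363.9875 267.025 ]
-5.5 [ 24 209 240] | -5.0 [ 23 209 240] | -4.5 [ 25 204 235] | -4.0 [ 21 184 220]
-3.5 [ 19 160 204] | -3.0 [ 25 161 204] | -2.5 [ 45 189 225] | -2.0 [ 72 208 237]
-1.5 [ 91 207 236] | -1.0 [113 204 229] | -0.5 [130 203 226] | 0.0 [131 204 228]
0.5 [120 206 232] | 1.0 [114 205 230] | 1.5 [111 207 233] | 2.0 [ 86 211 240]
2.5 [ 54 209 239] | 3.0 [ 21 200 232] | 3.5 [ 16 171 213] | 4.0 [ 18 154 198]
4.5 [ 21 172 211] | 5.0 [ 24 203 235] | 5.5 [ 26 216 246] | 6.0 [ 25 213 243]
6.5 [ 23 211 241] | 7.0 [ 23 211 242] | 7.5 [ 24 212 243] | 8.0 [ 23 211 242]
top
px/mm 0.45876345355441567 mu [388.42276423 240.1300813 ]
-5.5 [ 70 167 191] | -5.0 [ 68 168 192] | -4.5 [ 70 170 195] | -4.0 [ 84 182 206]
-3.5 [ 99 191 214] | -3.0 [122 189 208] | -2.5 [142 188 202] | -2.0 [152 188 199]
-1.5 [161 187 197] | -1.0 [162 186 195] | -0.5 [162 186 194] | 0.0 [162 186 194]
0.5 [162 185 194] | 1.0 [158 184 194] | 1.5 [151 182 194] | 2.0 [131 184 201]
2.5 [110 186 209] | 3.0 [ 88 191 216] | 3.5 [ 70 193 219] | 4.0 [ 69 173 198]
4.5 [ 68 157 180] | 5.0 [ 70 159 183] | 5.5 [ 71 164 188] | 6.0 [ 71 180 205]
6.5 [ 71 194 220] | 7.0 [ 73 193 219] | 7.5 [ 74 193 219] | 8.0 [ 74 192 219]
16.65 [ 0.56585055 -0.22180124  0.06434717] [ 1.3  4.8 21. ] [ 1.22 -0.17 -0.15] 0.034632372168756434 -0.19991132400732387 [[ 0.891  0.453  0.003]
 [ 0.453 -0.891  0.01 ]
 [ 0.007 -0.008 -1.   ]]
[364 264]
```

View pics/b2_c.png

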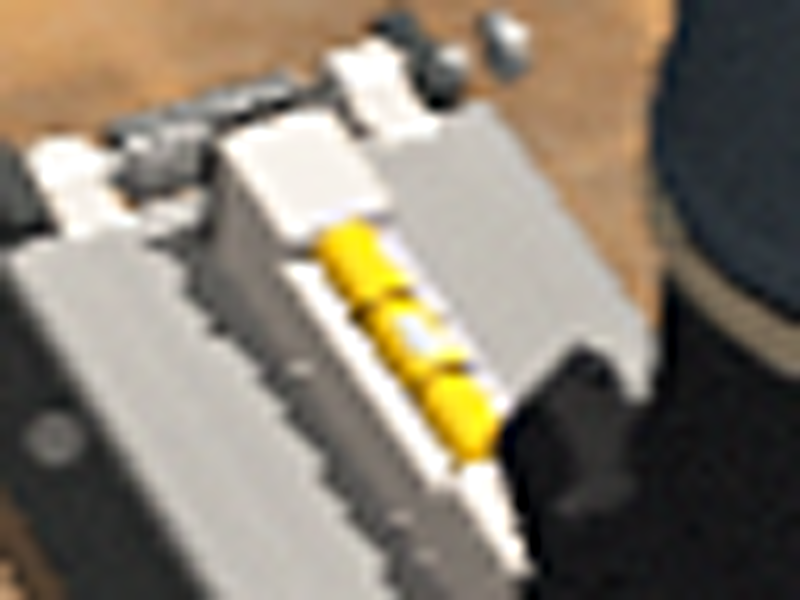

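The bubble now sits between the lines at (388,297) and (448,368), with its centre at about (413,333). Both cameras put it within 1 mm of centre, with about 20 N of push, so I hand in.

```bash
python3 -c "
from cell import robot
print(robot.job_done()); print(robot.get_obs()['time'])"
```

```text
the job is handed in; nothing more can be done
None
the job is handed in; nothing more can be done
```

The job is handed in after about 17 s of robot time, but no verdict came back. The silver level lies released on the plate and the gripper still holds the knob down with about 20 N. The cameras put the bubble within about 1 mm of centre, and the bearing, spanner, fitting and red look-alike were left alone.

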